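# Free a hinge leaf from its slide-jaw fixture and hold it in line on the jamb

## Task

Slide the fixture's jaw fully back by its red lug so that it lets go of the loose brass hinge leaf, then lift the leaf out. Bring its knuckle down into the gap between the two knuckles of the leaf on the blue jamb block, leaf upright, until the three bores are in line so that the hinge pin could be pushed straight through. Finish while still holding the leaf there in the gripper, steady, with its weight not resting on the jamb and not pressed against it; leave the pin, the brown bottle and the small steel setting block where they are.

Things in the scene. Friction and masses are not known exactly. Their poses are not given: they have to be found in the camera images.
- leaf: loose brass hinge leaf, upright in the fixture, knuckle down. Origin: middle of the knuckle's lowest line, 12 mm above the bench at the start; z up, y along the bore, x square to the plate. Barrel 22 mm dia, 24 mm long, on a 24 mm wide neck; plate 8 mm thick (x), 60 mm wide (y), from z = 27.5 to 87.5 mm. 0.15 to 0.31 kg; both faces alike. Grip it from above across its thickness
- leaf_bore (a point): centre of the 12 mm bore of the loose leaf's knuckle, 11 mm above the leaf's origin; same axes
- fixture: slide-jaw fixture fixed to the bench, base 152 x 92 x 12 mm (x -102 to 50). Origin: on the bench under the leaf's middle; the leaf starts with the same axes. Fixed jaw 48 mm high on the leaf's +x side. Guides 60 mm high at y = +-25 to +-37 mm hold the plate's side edges with 1 mm play: it stays upright and leaves straight up; 50 mm of lift clears it, and plate above 60 mm is free to grip
- jaw (a joint): how far the sliding jaw is back, 0 to 0.016 m; it moves along the fixture's -x with about 3 N of friction and stays where it is left. Near 0 its lip lies over the knuckle and locks the leaf in; fully back at 0.016
- jaw_lug (a point): centre of the top of the red upright lug on the sliding jaw, 73 mm above the bench. The lug is 12 mm thick along the fixture's x, 20 mm wide along its y, and rises from the 44 mm wide steel jaw at 33 mm height. Its centre is 62 mm from the leaf's plate, on the -x side, with the jaw at 0
- jamb: blue jamb block, 40 x 84 mm, 60 mm high, on a dark foot plate 84 x 110 mm, fixed to the bench; a fixed brass leaf on its -x face carries two knuckles above the block. Origin: on the bench under the bore axis; y along the bore, z up, x from the brass leaf towards the block
- jamb_bore (a point): point on the bore axis midway between the two fixed knuckles, 80 mm above the bench; axes as the jamb. Fixed knuckles: 22 mm dia, bore 12 mm, at y = +-15 to +-37 mm; the 30 mm gap is open above, clear to 20 mm below the axis. With bores in line the loose plate's lower edge is 5.5 mm above the fixed knuckles; touching them means too low
- pin: steel hinge pin, 7.5 mm diameter, 91 mm long, lying on the bench along its x, origin under its middle; a bystander, to be left alone
- flux: brown dropper bottle, 33 mm diameter, 92 mm high, origin under its middle; a bystander
- block: small steel setting block, 25 x 50 x 38 mm, origin under its middle; a bystander
Things that resemble listed ones, but are neither listed nor needed, are in the scene too. Of the things shaped like the leaf, the brass one is meant.

How it is judged (in metres and radians):
On the way, in this order (a step that is already met when the one before it is completed fails the run):
1. the jaw is slid back while the leaf still stands in the fixture (value of joint jaw above 0.012 m and distance of leaf from where it was at the start of the episode below 0.015 m), for 0.2 s.
2. the leaf is lifted out of the fixture in the fingers (height (world z) of leaf_bore above 0.075 m and contact force between the fingers and leaf above 1 N and contact force between leaf and fixture below 0.5 N), for 0.1 s.
At the end, for the whole second after the job is handed in: leaf held in the fingers (over 2 N), at rest; bore axes within 3 mm across and in height, 5 mm of mid-gap along the axis, 0.09 rad of parallel, leaf within 0.12 rad of upright; under 4 N between leaf and jamb; jaw still back by over 10 mm (x of leaf_bore in the frame of jamb_bore between -0.003 and 0.003 m and z of leaf_bore in the frame of jamb_bore between -0.003 and 0.003 m and y of leaf_bore in the frame of jamb_bore between -0.005 and 0.005 m and angle between the y axis of leaf_bore and the y axis of jamb_bore, either way round below 0.09 rad and angle between leaf's own z axis and vertical below 0.12 rad and contact force between the fingers and leaf above 2 N and contact force between leaf and jamb below 4 N and linear speed of leaf below 0.02 m/s and value of joint jaw above 0.01 m); the arm keeps its last pose, push and grip.
It fails at once if the hinge pin is disturbed (more than 20 mm) (distance of pin from where it was at the start of the episode above 0.02 m).
It fails at once if the brown bottle is disturbed (more than 20 mm) or tipped (distance of flux from where it was at the start of the episode above 0.02 m or angle between flux's own z axis and vertical above 0.4 rad).
It fails at once if the setting block is disturbed (more than 20 mm) (distance of block from where it was at the start of the episode above 0.02 m).
It also fails if it takes over 48 s, if anything falls off the work surface, if the arm or the gripper's body presses on something with over 40 N, if the wrist force passes 120 N, or if a joint passes its speed limit or range.

## Robot

A 6-joint arm with a two-finger parallel gripper is mounted at the origin on a cart in front of the work surface, level with it; the furniture and walls round the work are solid. World frame = base frame: x ahead of the robot, y to its left, z up, the work surface at z = 0. Lengths are in m, angles in degrees, forces in N, time in s.
With the tool pointing down it reaches from about 0.3 to 0.75 m from the base axis. Payload 8.5 kg.
Tool frame: the origin (TCP) lies between the finger pads; the fingertips stand 19 mm ahead of it and the grasp point (between the pads) is the TCP; z points along the fingers, y is the line along which they close (so a half turn about z gives the same grasp; the last joint's range is limited). The gripper opens to 85 mm and grips with 20 to 120 N. Pads are 22 mm wide; open, the fingers measure 114 mm over their backs; the gripper's body (76 mm by 85 mm) begins 54 mm behind the grasp point. The pads swing forward as they close: fully open they stand 13 mm farther back than shut.
Start: joints at [-76.45, 21.807, 74.336, -0, 83.858, -12.336], TCP at [0.24, -0.495, 0.25] pointing down, gripper open.
Joint ranges: [-178.18, 178.18], [-50.72, 133.34], [12.68, 142.11], [-81.47, 261.47], [9.98, 163.14], [-165.26, 165.26]. Speed limits (degrees/s): [136.94, 136.94, 180, 180, 180, 180].

## Interface

Orientations are given as a 3x3 rotation matrix whose columns are the frame's x, y, z axes.
In Python, from rig import env, optics gives the robot as it stands.
- The arm moves only by the tool arm_command, never from a script. Its argument "commands" is one flat list of numbers, 7 for each row, row after row: the closure, from -1 (fully open) to 1 (shut), so that 0 is half open, then the shift along the tool's x, y, z as a fraction of full scale, then the turn, a rotation vector about the tool's x, y, z as a fraction of full scale. A call has 1 to 12 rows; each row is the pose to reach, as a shift and turn from the pose commanded when the call began, along the tool's axes at that moment; what a row does not reach only later rows make up. Full scale, the value 1, is 500 mm for a shift and 120 degrees for a turn. A row lasts 1/12 s, in which the tool goes at most 41.7 mm and 7.16 degrees, less where a joint would pass 70% of its speed; a pose out of reach is approached as far as the arm can. A call with a number of a shift or a turn outside -1 to 1 is refused whole. A call with a gripper value outside its range is refused whole. The fingers move at their own pace and stop on an object; "newtons" is the grip in N (left out, the last holds). Time passes only in rows, so rows that repeat a pose let the fingers close. It gives the time, the measured TCP pose, the force, the opening and the grip force at its end, in the units of the state.
- env.observe(): the state, without advancing time (a new reading comes with each control period).
- optics.get_image(name): name is "side" or "top"; returns a dict with "image" (480x640x3 uint8, red, green, blue), "intrinsics" (3x3 intrinsics, pixels), "origin" and "orientation" of the camera in the world. Camera axes: x right, y down, z forward; pixel columns grow to the right and rows downward; lengths in m; the calibration is good to about 2 mm. A picture is of the moment at which its call begins. There is no depth.
- env.close_job(): hands the job in; it is judged then, once.
The state is a dict: "time_s": time; "q": joint angles; "qvel": joint speeds; "joint_efforts": joint torques, N m; "position": TCP position; "tool_rot": TCP orientation; "ft_force": force on the tool from outside, world axes, zero at the start; "wrist_torque": the same for the moment, N m; "grip_width": finger opening in m; "gripper_force": force on a finger pad.
Only numpy, scipy, OpenCV 4.12 (cv2) and the standard library are available. Lean on these libraries where they do the work, as an engineer would, in place of code of your own. Each camera call takes 0.05 s, during which the arm holds its last target. There are 200 camera calls.

## Working session

There is one attempt and no reset: what is moved stays moved. The work goes in short steps, Python scripts to look and compute and a tool call to move; the robot and the scene stay as the last step left them, time stands still between calls to the robot, and variables do not carry over. Pictures are saved under pics/ and viewed, at most 10 in all, crops included, and the job is handed in when it is done.

Besides the shell and the picture viewer there is one more tool, called after "Request:" in YAML: its name, and indented under it one key for each argument. arm_command: Moves the arm, as the interface text tells. Shift numbers are shares of 500 mm and turn numbers shares of 120 degrees, none past 1 either way. Its arguments: {"type":"object","properties":{"commands":{"type":"array","items":{"type":"number"}},"newtons":{"type":"number"}},"required":["commands"]}

```bash
mkdir -p pics; ls; python3 - <<'E'
from rig import env, optics
import cv2
for n in ("side","top"):
    d=optics.get_image(n); cv2.imwrite(f"pics/{n}0.png",d["image"][:,:,::-1])
    print(n,d["intrinsics"],d["origin"],d["orientation"])
print(env.observe())
E
```

```text
pics
side [[548.7479402    0.         323.73372515]
 [  0.         548.7479402  238.6745873 ]
 [  0.           0.           1.        ]] [0.12465503 0.37344442 0.76431681] [[-6.60559784e-01 -5.71194103e-01  4.87235127e-01]
 [-7.50773379e-01  5.02277583e-01 -4.29018138e-01]
 [ 3.25348414e-04 -6.49195291e-01 -7.60621699e-01]]
top [[484.5648087    0.         312.94660261]
 [  0.         484.5648087  246.11141842]
 [  0.           0.           1.        ]] [ 0.39546891 -0.01523983  0.95377361] [[ 0.00734481 -0.98184981  0.18951782]
 [-0.99984983 -0.01018563 -0.01402007]
 [ 0.01569596 -0.18938639 -0.98177718]]
{'time_s': 0.1, 'q': array([-7.64499792e+01,  2.18350128e+01,  7.43784312e+01, -5.47873710e-04,
        8.38573668e+01, -1.23344400e+01]), 'qvel': array([-0.01086395, -0.08537426, -0.1942239 , -0.01711845,  0.05074092,
        0.01137289]), 'joint_efforts': array([ 3.85295396e-03, -4.49218297e+01, -2.31656009e+01, -1.36809222e-04,
        3.65174747e-03,  1.85024177e-06]), 'position': array([ 0.24005799, -0.49458513,  0.249805  ]), 'tool_rot': array([[ 8.99675800e-01,  4.36558549e-01, -2.98802712e-04],
       [ 4.36558577e-01, -8.99675036e-01,  1.19925497e-03],
       [ 2.54719670e-04, -1.20938556e-03, -9.99999236e-01]]), 'ft_force': array([-0.08641874,  0.25838789, -1.03338524]), 'wrist_torque': array([ 0.03748455,  0.04742112, -0.03460856]), 'gripper_force': 0.0, 'grip_width': 0.08536442411171365}
```

View pics/side0.png

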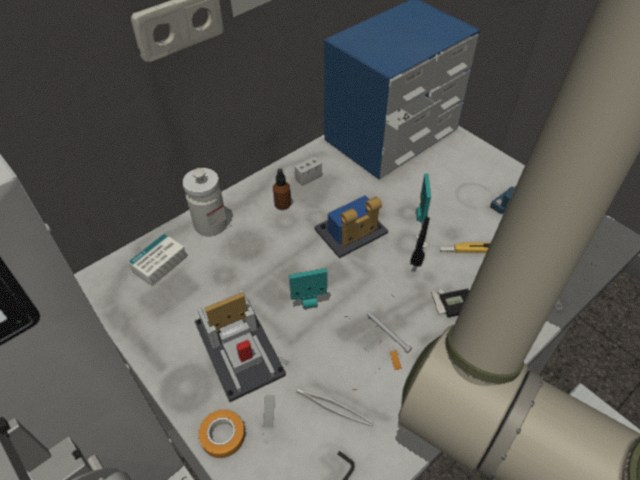

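View pics/top0.png

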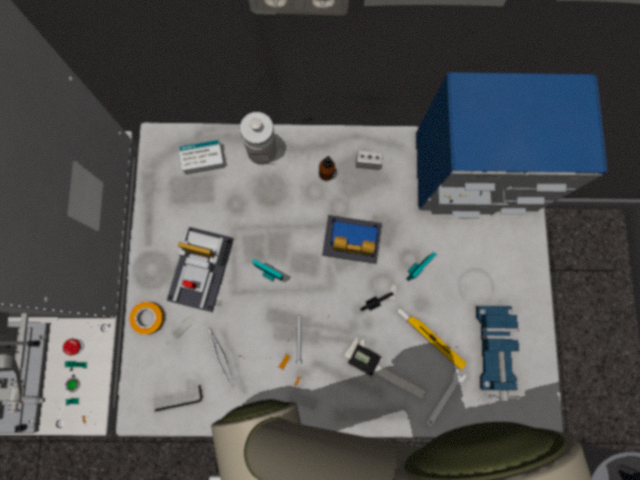

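Side view: the brass leaf in the fixture is at (226,310), the red lug at (244,350), and the jamb with brass knuckles at (360,218). The teal look-alikes are at (308,285) and (425,198). Top view: leaf (196,248), lug (190,284), jamb (352,238), teal leaves (270,270) and (422,265). Only the leaf in the fixture is brass, so that one is meant. I'll confirm it in a crop with masks.

```bash
cat > h.py <<'E'
import numpy as np, cv2
from rig import env, optics
def ray(d,u,v):
    k=d["intrinsics"]; r=np.array([(u-k[0,2])/k[0,0],(v-k[1,2])/k[1,1],1.])
    return np.array(d["origin"]),np.array(d["orientation"])@r
def onz(d,p,z):
    o,r=ray(d,*p); return o+r*(z-o[2])/r[2]
def two(d1,p1,d2,p2):
    o1,r1=ray(d1,*p1);o2,r2=ray(d2,*p2)
    s=np.linalg.lstsq(np.c_[r1,-r2],o2-o1,rcond=None)[0]
    a,b=o1+s[0]*r1,o2+s[1]*r2
    return (a+b)/2,np.linalg.norm(a-b)
def proj(d,P):
    c=np.array(d["orientation"]).T@(np.array(P)-d["origin"]); q=np.array(d["intrinsics"])@c; return q[:2]/q[2]
def mask(d,kind):
    h=cv2.cvtColor(d["image"],cv2.COLOR_RGB2HSV)
    lo,hi={"brass":((12,120,60),(24,255,255)),"red":((0,170,70),(6,255,255)),"blue":((105,130,30),(125,255,255))}[kind]
    return cv2.inRange(h,lo,hi)
def blobs(d,kind,mn=25):
    n,l,s,c=cv2.connectedComponentsWithStats(mask(d,kind))
    return [(s[i].tolist(),c[i].round(1).tolist(),l==i) for i in range(1,n) if s[i,4]>=mn]
E
python3 - <<'E'
from h import *
ims=[]
for n,rs in (("side",[(170,270,130,140),(300,170,110,95)]),("top",[(155,215,90,105),(310,200,85,75)])):
    d=optics.get_image(n)
    for k in ("brass","red","blue"):
        for s,c,l in blobs(d,k):
            cn=cv2.findContours(l.astype(np.uint8),0,2)[0][0]
            print(n,k,s,c,[np.round(t,1) for t in cv2.minAreaRect(cn)])
    for x,y,w,h in rs: ims.append(cv2.resize(d["image"][y:y+h,x:x+w],(400,300),interpolation=cv2.INTER_CUBIC)); print(x,y,w,h)
cv2.imwrite("pics/c1.png",np.vstack([np.hstack(ims[:2]),np.hstack(ims[2:])])[:,:,::-1])
E
```

```text
side brass [274, 184, 15, 21, 117] [280.7, 191.9] [array([282. , 194.2]), array([18.7, 14.6]), np.float64(81.3)]
side brass [342, 198, 39, 47, 872] [360.0, 221.1] [array([360.6, 220.2]), array([28.6, 51.9]), np.float64(63.4)]
side brass [455, 243, 33, 10, 271] [470.7, 247.2] [array([471. , 247.1]), array([32.2,  8.9]), np.float64(2.0)]
side brass [206, 294, 40, 36, 824] [226.7, 310.7] [array([227.6, 311.8]), array([24.5, 41.2]), np.float64(67.6)]
side brass [391, 351, 10, 19, 113] [395.5, 360.0] [array([395.4, 360. ]), array([18.2,  6.2]), np.float64(74.7)]
side brass [199, 410, 46, 47, 1052] [221.8, 434.2] [array([221.5, 433. ]), array([46., 45.]), np.float64(90.0)]
side red [238, 341, 14, 20, 164] [244.2, 350.3] [array([244.5, 350.5]), array([17.4, 11.7]), np.float64(74.1)]
side blue [393, 0, 49, 20, 250] [414.8, 9.6] [array([417. ,   9.5]), array([19., 48.]), np.float64(90.0)]
side blue [417, 24, 8, 14, 27] [420.8, 31.0] [array([420.8,  30.4]), array([ 3.7, 14.3]), np.float64(21.8)]
side blue [435, 25, 17, 21, 104] [443.7, 34.3] [array([444. ,  34.6]), array([18.6, 14.6]), np.floa
[... 1792 characters left out ...]
.0)]
top brass [129, 302, 35, 32, 563] [146.6, 317.7] [array([146. , 317.5]), array([31., 34.]), np.float64(90.0)]
top brass [408, 317, 58, 53, 671] [437.1, 342.4] [array([436.6, 341.9]), array([73.1,  9.6]), np.float64(42.3)]
top brass [279, 355, 11, 14, 69] [284.1, 361.5] [array([284.1, 361.5]), array([ 4.6, 14.4]), np.float64(29.7)]
top red [183, 281, 11, 7, 48] [187.8, 283.6] [array([187.8, 283.6]), array([10.1,  5.1]), np.float64(18.4)]
top blue [417, 72, 190, 134, 16273] [516.2, 124.2] [array([506.8, 130.2]), array([128.9, 189.9]), np.float64(83.4)]
top blue [331, 221, 47, 24, 726] [354.1, 232.0] [array([354.2, 234. ]), array([44.9, 21.6]), np.float64(7.1)]
155 215 90 105
310 200 85 75
```

View pics/c1.png

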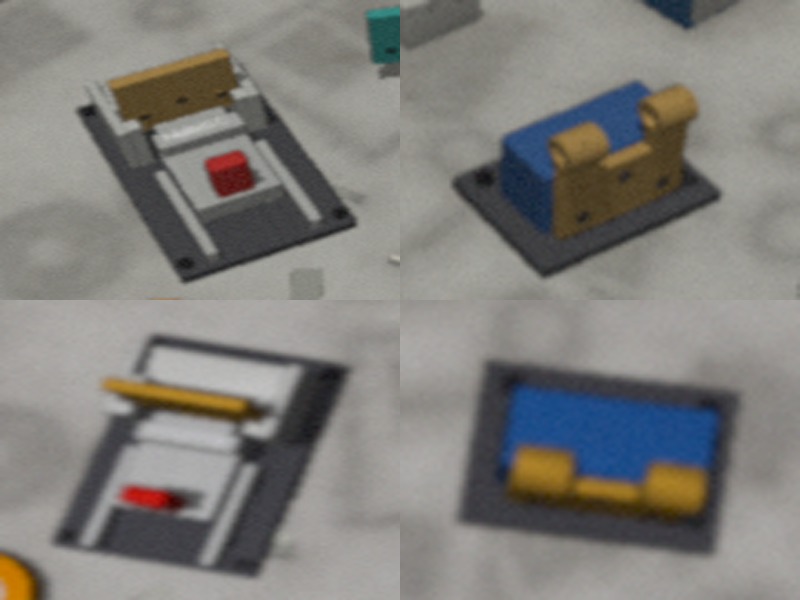

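The crop confirms it. The brass leaf stands in the dark-based fixture with the red lug in front (-x side), and the jamb's two brass knuckles are seen in both views. The teal leaves are decoys. Next I triangulate.

```bash
python3 - <<'E'
from h import *
S=optics.get_image("side");T=optics.get_image("top")
s1=lambda p:(170+(p[0]+.5)*130/400-.5,270+(p[1]+.5)*140/300-.5)
s2=lambda p:(300+(p[0]-400+.5)*110/400-.5,170+(p[1]+.5)*95/300-.5)
t1=lambda p:(155+(p[0]+.5)*90/400-.5,215+(p[1]-300+.5)*105/300-.5)
t2=lambda p:(310+(p[0]-400+.5)*85/400-.5,200+(p[1]-300+.5)*75/300-.5)
P=lambda n,a,z:print(n,a.round(4),z)
for n,a,b,z in [("leafL",(109,80),(104,381),.0995),("leafR",(231,54),(249,404),.0995)]:
    P(n,onz(S,s1(a),z),onz(T,t1(b),z).round(4)); print(two(S,s1(a),T,t1(b)))
print("lug top", onz(S,s1((227,158)),.073),onz(T,t1((145,494)),.073),two(S,s1((227,158)),T,t1((145,494))))
for z,ps in ((.012,[(148,336),(350,368),(255,577),(52,543)]),):
    for p in ps: print("fixT",onz(T,t1(p),z).round(4))
for p in [(77,107),(185,282),(355,225)]: print("fixS",onz(S,s1(p),.012).round(4))
for p in [(488,361),(739,395),(713,552),(460,521)]: print("footT",onz(T,t2(p),.008).round(4))
for p in [(453,182),(545,275),(721,193)]: print("footS",onz(S,s2(p),.008).round(4))
for p in [(543,470),(673,489)]: print("knT mid",onz(T,t2(p),.088).round(4))
for p in [(508,388),(720,408),]: print("blockT back",onz(T,t2(p),.06).round(4))
for p in [(503,140),(640,82)]: print("blockS back",onz(S,s2(p),.06).round(4))
for p in [(325.5,170)]: print("flux",onz(T,p,.06).round(4))
print("flux S",onz(S,(282,205),0))
print("pin",onz(T,(298,318),.004),onz(T,(299,361),.004))
E
```

```text
leafL [0.5661 0.2122 0.0995] [0.5635 0.2141 0.0995]
(array([0.5628383 , 0.21314869, 0.10403102]), np.float64(0.0006164736849189764))
leafR [0.5456 0.1569 0.0995] [0.5494 0.1552 0.0995]
(array([0.54969979, 0.15568272, 0.09426929]), np.float64(0.0017793792053813024))
lug top [0.49570486 0.19898851 0.073     ] [0.49562749 0.2001769  0.073     ] (array([0.49519008, 0.19956817, 0.07451739]), np.float64(0.0006909424204668418))
fixT [0.6128 0.22   0.012 ]
fixT [0.591 0.129 0.012]
fixT [0.4469 0.1645 0.012 ]
fixT [0.469  0.2534 0.012 ]
fixS [0.615  0.2168 0.012 ]
fixS [0.4649 0.2538 0.012 ]
fixS [0.4448 0.1681 0.012 ]
footT [ 0.6424 -0.0592  0.008 ]
footT [ 0.626  -0.1665  0.008 ]
footT [ 0.546 -0.154  0.008]
footT [ 0.5605 -0.0475  0.008 ]
footS [ 0.6415 -0.0582  0.008 ]
footS [ 0.5593 -0.0464  0.008 ]
footS [ 0.5457 -0.1542  0.008 ]
knT mid [ 0.5705 -0.0769  0.088 ]
knT mid [ 0.5622 -0.1273  0.088 ]
blockT back [ 0.6157 -0.0649  0.06  ]
blockT back [ 0.6069 -0.1504  0.06  ]
blockS back [ 0.6137 -0.067   0.06  ]
blockS back [ 0.6026 -0.1483  0.06  ]
flux [ 0.7185 -0.0512  0.06  ]
flux S [ 0.73173792 -0.05360846  0.        ]
pin [ 0.43647987 -0.00084825  0.004     ] [ 0.35525745 -0.00382705  0.004     ]
```

Request:
arm_command:
  commands: [0,0.548,-0.534,0,0,0,-0.422,0,0.548,-0.534,0,0,0,-0.422,0,0.548,-0.534,0,0,0,-0.422,0,0.548,-0.534,0,0,0,-0.422,0,0.548,-0.534,0,0,0,-0.422,0,0.548,-0.534,0,0,0,-0.422,0,0.548,-0.534,0,0,0,-0.422,0,0.548,-0.534,0,0,0,-0.422,0,0.548,-0.534,0,0,0,-0.422,0,0.548,-0.534,0,0,0,-0.422,0,0.548,-0.534,0,0,0,-0.422]
  newtons: 25

```text
time_s: 1.22
position: [0.3704, -0.1329, 0.2505]
tool_rot: [[0.229, 0.974, 0.0], [0.974, -0.229, -0.0], [-0.0, 0.0, -1.0]]
ft_force: [-0.2, -0.2, -0.1]
grip_width: 0.0426
gripper_force: 0.0
```

Request:
arm_command:
  commands: [0,0.705,0.092,0.1,0,0,0,0,0.705,0.092,0.1,0,0,0,0,0.705,0.092,0.1,0,0,0,0,0.705,0.092,0.1,0,0,0,0,0.705,0.092,0.1,0,0,0,0,0.705,0.092,0.1,0,0,0,0,0.705,0.092,0.1,0,0,0,0,0.705,0.092,0.1,0,0,0,0,0.705,0.092,0.1,0,0,0,0,0.705,0.092,0.22,0,0,0,0,0.705,0.092,0.22,0,0,0,0,0.705,0.092,0.22,0,0,0]

```text
time_s: 2.22
position: [0.496, 0.1956, 0.1363]
tool_rot: [[0.234, 0.972, -0.008], [0.972, -0.234, -0.002], [-0.003, -0.007, -1.0]]
ft_force: [0.1, 0.1, -0.6]
grip_width: 0.0428
gripper_force: 0.0
```

```bash
python3 - <<'E'
from h import *
ims=[]
for n,(x,y,w,h) in (("side",(170,230,160,180)),("top",(130,190,160,180))):
    d=optics.get_image(n); ims.append(cv2.resize(d["image"][y:y+h,x:x+w],(400,450),interpolation=cv2.INTER_CUBIC))
cv2.imwrite("pics/c2.png",np.hstack(ims)[:,:,::-1]); print(env.observe()["position"])
E
```

```text
[0.4978207  0.19585937 0.14054513]
```

View pics/c2.png

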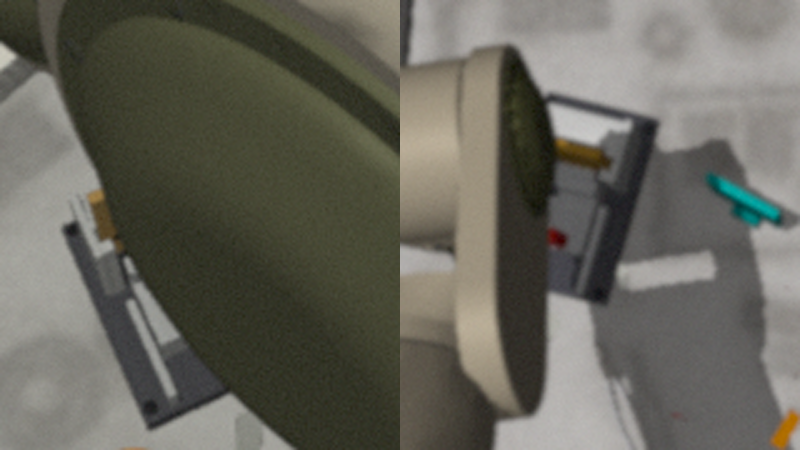

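The arm hides the lug in both views here: in the side crop only the fixture's edge shows, and in the top crop only the lug's right end at (556,238). I'll go on from the measured position and by feel.

Request:
arm_command:
  commands: [0,0,0,0.05,0,0,0,0,0,0,0.1,0,0,0,0,0,0,0.13,0,0,0,0,0,0,0.157,0,0,0,0,0,0,0.157,0,0,0,0,0,0,0.157,0,0,0]

```text
time_s: 2.82
position: [0.498, 0.1965, 0.0632]
tool_rot: [[0.234, 0.972, 0.002], [0.972, -0.234, 0.0], [0.001, 0.002, -1.0]]
ft_force: [-0.8, -0.4, 0.4]
grip_width: 0.0424
gripper_force: 0.0
```

Request:
arm_command:
  commands: [1,0,0,0,0,0,0,1,0,0,0,0,0,0,1,0,0,0,0,0,0,1,0,0,0,0,0,0,1,0,0,0,0,0,0]
  newtons: 20

```text
time_s: 3.23
position: [0.4955, 0.1975, 0.0632]
tool_rot: [[0.233, 0.973, -0.002], [0.973, -0.233, 0.001], [0.0, -0.002, -1.0]]
ft_force: [-10.0, 2.0, 10.3]
grip_width: 0.0116
gripper_force: 25.0
```

Request:
arm_command:
  commands: [1,0,-0.01,0,0,0,0,1,0,-0.02,0,0,0,0,1,0,-0.03,0,0,0,0,1,0,-0.034,0,0,0,0,1,0,-0.034,0,0,0,0,1,0,-0.034,0,0,0,0,1,0,-0.034,0,0,0,0]

```text
time_s: 3.82
position: [0.4808, 0.2011, 0.0632]
tool_rot: [[0.233, 0.972, 0.002], [0.972, -0.233, 0.0], [0.001, 0.002, -1.0]]
ft_force: [-0.3, -1.7, 9.1]
grip_width: 0.0115
gripper_force: 24.8
```

Request:
arm_command:
  commands: [1,0,-0.004,0,0,0,0,1,0,-0.008,0,0,0,0,1,0,-0.008,0,0,0,0,1,0,-0.008,0,0,0,0]

```text
time_s: 4.15
position: [0.4797, 0.2014, 0.0632]
tool_rot: [[0.233, 0.972, 0.008], [0.972, -0.233, -0.0], [0.002, 0.008, -1.0]]
ft_force: [10.8, -5.9, 0.4]
grip_width: 0.0115
gripper_force: 24.3
```

Request:
arm_command:
  commands: [0,0,0.004,0,0,0,0,0,0,0.008,0,0,0,0,0,0,0.008,0,0,0,0,0,0,0.008,-0.07,0,0,0,0,0,0.008,-0.14,0,0,0,0,0,0.06,-0.15,0,0,0,0,0,0.12,-0.15,0,0,0,0,0,0.1655,-0.15,0,0,0,0,0,0.1655,-0.15,0,0,0,0,0,0.1655,-0.12,0,0,0]

```text
time_s: 4.98
position: [0.5584, 0.1827, 0.1235]
tool_rot: [[0.234, 0.972, 0.004], [0.972, -0.234, 0.001], [0.002, 0.004, -1.0]]
ft_force: [0.3, -0.3, -0.1]
grip_width: 0.0424
gripper_force: 0.0
```

```bash
python3 - <<'E'
from h import *
ims=[]
for n,(x,y,w,h) in (("side",(170,230,160,180)),("top",(130,190,160,180))):
    d=optics.get_image(n); ims.append(cv2.resize(d["image"][y:y+h,x:x+w],(400,450),interpolation=cv2.INTER_CUBIC))
cv2.imwrite("pics/c3.png",np.hstack(ims)[:,:,::-1]); o=env.observe();print(o["position"],o["grip_width"])
E
```

```text
[0.55535956 0.18276986 0.11990017] 0.04263978686310445
```

View pics/c3.png

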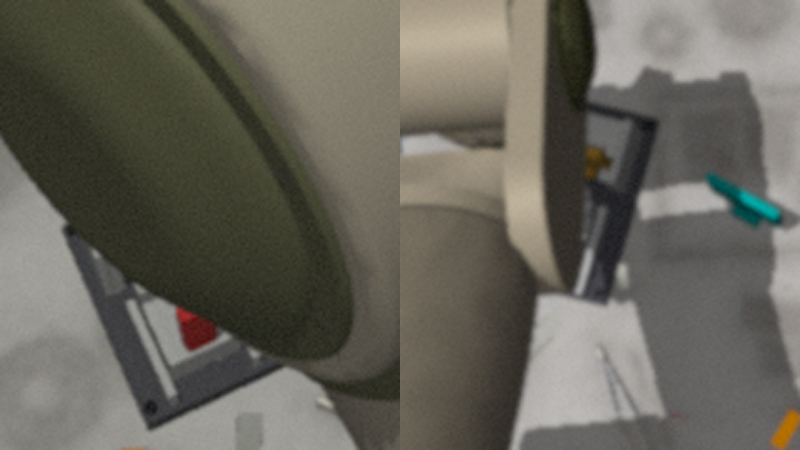

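The side crop shows the lug at (195,328), back towards the fixture's end. The top crop shows the leaf's end at (598,162), under the gripper. I descend and grip.

Request:
arm_command:
  commands: [0,0,0,0.04,0,0,0,0,0,0,0.075,0,0,0,0,0,0,0.075,0,0,0,0,0,0,0.075,0,0,0,1,0,0,0.075,0,0,0,1,0,0,0.075,0,0,0,1,0,0,0.075,0,0,0,1,0,0,0.075,0,0,0,1,0,0,0.075,0,0,0]
  newtons: 50

```text
time_s: 5.83
position: [0.5571, 0.1829, 0.0855]
tool_rot: [[0.233, 0.972, 0.001], [0.972, -0.233, 0.0], [0.001, 0.001, -1.0]]
ft_force: [-2.9, 0.4, 6.0]
grip_width: 0.0074
gripper_force: 49.1
```

Request:
arm_command:
  commands: [1,0,0,-0.02,0,0,0,1,0,0,-0.04,0,0,0,1,0,0,-0.06,0,0,0,1,0,0,-0.08,0,0,0,1,0,0,-0.12,0,0,0,1,0,0,-0.16,0,0,0,1,0,0,-0.2,0,0,0,1,0,0,-0.2,0,0,0,1,0,0,-0.2,0,0,0,1,0,0,-0.2,0,0,0]

```text
time_s: 6.67
position: [0.5565, 0.1826, 0.1837]
tool_rot: [[0.233, 0.972, -0.001], [0.972, -0.233, -0.0], [-0.0, -0.001, -1.0]]
ft_force: [0.3, 0.2, -2.4]
grip_width: 0.0075
gripper_force: 49.1
```

```bash
python3 - <<'E'
from h import *
a=np.deg2rad(-8); jx=np.array([np.cos(a),np.sin(a),0]); jy=np.array([-np.sin(a),np.cos(a),0])
B=np.array([.5664,-.1024,.08]); up=np.array([0,0,1.])
ims=[]
for n,(x,y,w,h),f in (("side",(335,190,55,66),8),("top",(325,228,55,33),8)):
    d=optics.get_image(n); im=cv2.imread(f"pics/{n}0.png")[y:y+h,x:x+w]
    im=cv2.resize(im,None,fx=f if n=="side" else 7,fy=f if n=="side" else 7,interpolation=cv2.INTER_CUBIC); f=f if n=="side" else 7
    q=lambda P:tuple(int(t) for t in ((proj(d,P)-[x,y]+.5)*f))
    for yy in (37,15,-15,-37):
        c=B+jy*yy*1e-3
        cv2.drawMarker(im,q(c),(255,255,255),0,8,1)
        for t in np.arange(0,360,30): cv2.circle(im,q(c+.011*(np.cos(np.deg2rad(t))*jx+np.sin(np.deg2rad(t))*up)),1,(0,255,0) if yy>0 else (255,0,255),-1)
    ims.append(im)
H=max(i.shape[0] for i in ims); ims=[cv2.copyMakeBorder(i,0,H-i.shape[0],0,0,0) for i in ims]
o=np.hstack(ims); print(o.shape); cv2.imwrite("pics/c4.png",o[:, :800])
E
```

```text
(528, 825, 3)
```

View pics/c4.png

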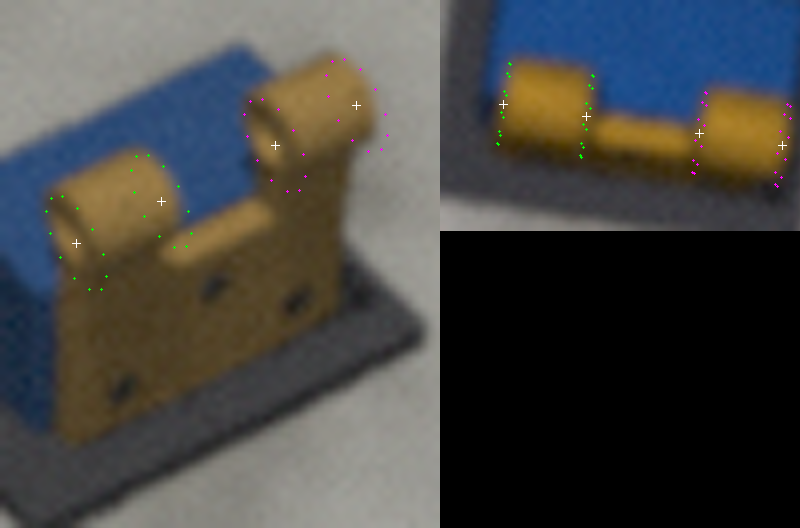

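Side crop: the near knuckle end is at about (72,232) and the far one's right edge is at x≈373. Top crop: the gap spans columns 590 to 700, and the knuckle rows agree with the prediction to within about 1 px. That suggests roughly +1 mm in x, so I take bore = (0.567, -0.1025), yaw -8°.

Request:
arm_command:
  commands: [1,-0.03,0.008,-0.02,0,0,0,1,-0.09,0.024,-0.04,0,0,0,1,-0.15,0.042,-0.04,0,0,-0.01,1,-0.21,0.058,-0.04,0,0,-0.02,1,-0.27,0.075,-0.04,0,0,-0.03,1,-0.33,0.092,-0.04,0,0,-0.046,1,-0.39,0.108,-0.04,0,0,-0.046,1,-0.45,0.125,-0.04,0,0,-0.046,1,-0.51,0.142,-0.04,0,0,-0.046,1,-0.54,0.15,-0.04,0,0,-0.046,1,-0.554,0.154,-0.04,0,0,-0.046,1,-0.554,0.154,-0.04,0,0,-0.046]

```text
time_s: 7.77
position: [0.5671, -0.1057, 0.2035]
tool_rot: [[0.14, 0.99, -0.001], [0.99, -0.14, 0.001], [0.0, -0.001, -1.0]]
ft_force: [-0.4, 0.2, -1.8]
grip_width: 0.0074
gripper_force: 48.9
```

Request:
arm_command:
  commands: [1,0,0,0.04,0,0,0,1,0,0,0.04,0,0,0,1,0,0,0.04,0,0,0]

```text
time_s: 8.02
position: [0.5669, -0.1032, 0.1836]
tool_rot: [[0.137, 0.991, -0.003], [0.991, -0.137, 0.001], [0.001, -0.003, -1.0]]
ft_force: [0.6, 0.2, -1.2]
grip_width: 0.0073
gripper_force: 48.8
```

```bash
python3 - <<'E'
from h import *
ims=[]
for n,(x,y,w,h) in (("side",(310,120,100,120)),("top",(300,180,100,120))):
    d=optics.get_image(n); cv2.imwrite(f"pics/{n}5.png",d["image"][:,:,::-1]); ims.append(cv2.resize(d["image"][y:y+h,x:x+w],(400,480),interpolation=cv2.INTER_CUBIC))
cv2.imwrite("pics/c5.png",np.hstack(ims)[:,:,::-1]); o=env.observe();print(o["position"],o["tool_rot"])
E
```

```text
[ 0.56752812 -0.10372973  0.18492657] [[ 1.37213813e-01  9.90541373e-01  3.96409622e-04]
 [ 9.90541452e-01 -1.37213815e-01 -2.27108999e-05]
 [ 3.18967905e-05  3.95776412e-04 -9.99999921e-01]]
```

View pics/c5.png

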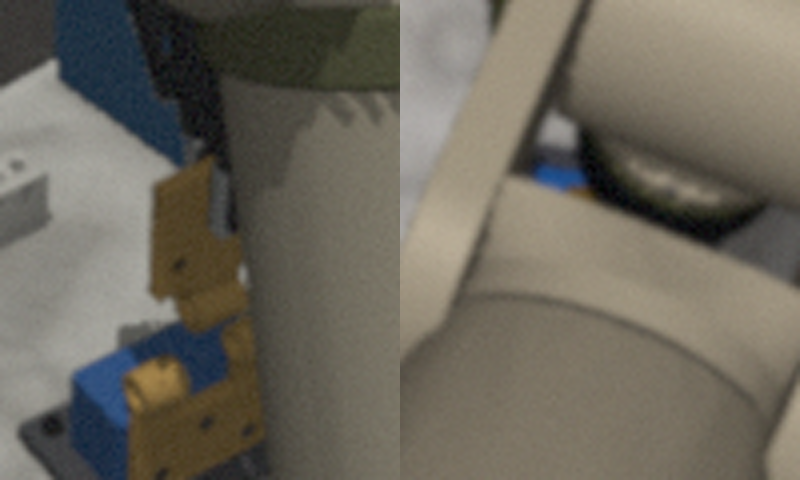

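Side crop: the leaf hangs upright over the gap. Its near lower corner is at (152,293), the knuckle at (210,308), and the fixed near knuckle at (155,383). The top view is hidden by the arm. I'll compare predicted and seen points for the leaf and the jamb in the side view.

```bash
python3 - <<'E'
from h import *
d=optics.get_image("side")
a=np.deg2rad(-8); jx=np.array([np.cos(a),np.sin(a),0]); jy=np.array([-np.sin(a),np.cos(a),0]); up=np.array([0,0,1.])
p=np.array(env.observe()["position"]); print(p)
L=p+.0022*jy-up*.0735; B=np.array([.567,-.1025,.08])
print("rel",(L+up*.011-B)@np.c_[jx,jy,up])
ims=[]
for (x,y,w,h),f in (((343,155,32,52),10),((335,196,42,52),10)):
    im=cv2.resize(cv2.cvtColor(d["image"],4)[y:y+h,x:x+w],None,fx=f,fy=f,interpolation=cv2.INTER_CUBIC)
    def dot(P,c):
        u=(proj(d,P)-[x,y]+.5)*f
        cv2.circle(im,(int(u[0]),int(u[1])),2,c,-1)
    for sx in (-4,4):
        for z in (27.5,87.5): dot(L+jx*sx*1e-3+jy*.03+up*z*1e-3,(0,255,0))
    for t in np.arange(0,360,20):
        v=.011*(np.cos(np.deg2rad(t))*jx+np.sin(np.deg2rad(t))*up)
        dot(L+up*.011+jy*.012+v,(0,255,255)); dot(B+jy*.037+v,(0,255,0)); dot(B+jy*.015+v,(255,0,255))
    ims.append(im)
cv2.imwrite("pics/c6.png",np.hstack(ims))
E
```

```text
[ 0.5676166  -0.10393407  0.18512877]
rel [0.00081019 0.0008657  0.04262877]
```

View pics/c6.png

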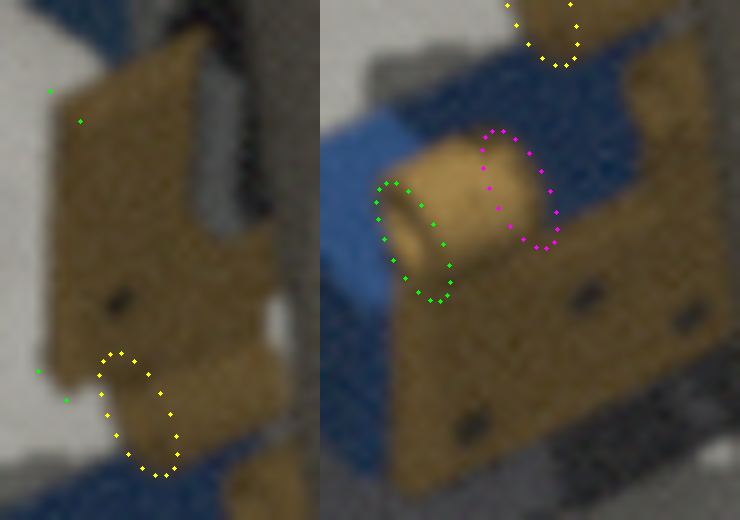

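The predicted points agree with the seen leaf and fixed-knuckle edges to within about 1 px: leaf corner (40,370) seen against (38,372) predicted, and knuckle top (470,135). The relative offset is about 1 mm, so I lower in slow steps.

Request:
arm_command:
  commands: [1,0,0,0.012,0,0,0,1,0,0,0.024,0,0,0,1,0,0,0.036,0,0,0,1,0,0,0.044,0,0,0,1,0,0,0.052,0,0,0,1,0,0,0.06,0,0,0,1,0,0,0.06,0,0,0]

```text
time_s: 8.75
position: [0.567, -0.1045, 0.1534]
tool_rot: [[0.138, 0.99, -0.001], [0.99, -0.138, 0.001], [0.0, -0.001, -1.0]]
ft_force: [-0.1, -0.8, -1.2]
grip_width: 0.0074
gripper_force: 48.9
```

Request:
arm_command:
  commands: [1,0,0,0.008,0,0,0,1,0,0,0.016,0,0,0,1,0,0,0.023,0,0,0,1,0,0,0.023,0,0,0,1,0,0,0.023,0,0,0,1,0,0,0.023,0,0,0,1,0,0,0.023,0,0,0]

```text
time_s: 9.33
position: [0.5674, -0.1047, 0.143]
tool_rot: [[0.138, 0.99, 0.0], [0.99, -0.138, -0.0], [-0.0, 0.0, -1.0]]
ft_force: [-0.5, -1.0, -1.5]
grip_width: 0.0074
gripper_force: 48.9
```

```bash
python3 - <<'E'
from h import *
d=optics.get_image("side")
a=np.deg2rad(-8); jx=np.array([np.cos(a),np.sin(a),0]); jy=np.array([-np.sin(a),np.cos(a),0]); up=np.array([0,0,1.])
ps=[]
for i in range(4): optics.get_image("side"); ps.append(env.observe()["position"])
p=np.mean(ps,0); print(np.round(ps,4),env.observe()["ft_force"])
L=p+.0022*jy-up*.0735; B=np.array([.567,-.1025,.08])
print("rel",(L+up*.011-B)@np.c_[jx,jy,up])
x,y,w,h=335,170,48,66
im=cv2.resize(cv2.cvtColor(d["image"],4)[y:y+h,x:x+w],None,fx=9,fy=9,interpolation=cv2.INTER_CUBIC)
cv2.imwrite("pics/c7.png",im)
E
```

```text
[[ 0.5674 -0.1046  0.143 ]
 [ 0.5674 -0.1046  0.143 ]
 [ 0.5673 -0.1046  0.1429]
 [ 0.5673 -0.1046  0.1429]] [ 0.1052031  -0.17472521 -1.76965967]
rel [0.00064076 0.00017425 0.00046172]
```

View pics/c7.png

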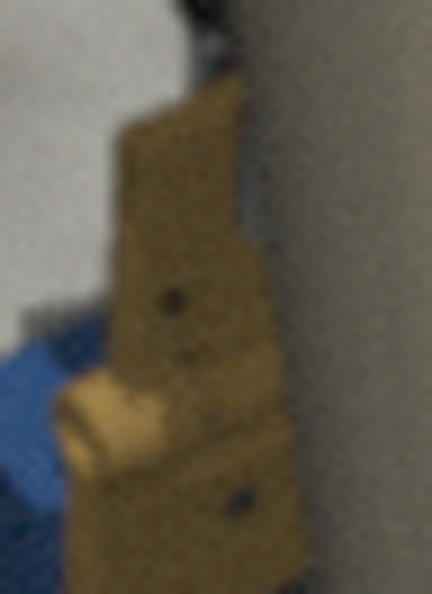

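The crop shows the loose knuckle in the gap: fixed knuckle at (110,425), loose one at (230,390), leaf upright. There is no contact force. I'll check the leaf's height in the grip by comparing its top-edge residual in the fixture with the one now.

```bash
python3 - <<'E'
from h import *
d=optics.get_image("side"); up=np.array([0,0,1.])
def run(img,C,yaw,ys):
    a=np.deg2rad(yaw); X=np.array([np.cos(a),np.sin(a),0]); Y=np.array([-np.sin(a),np.cos(a),0])
    s=cv2.GaussianBlur(cv2.cvtColor(img,cv2.COLOR_RGB2HSV)[...,1].astype(np.float32),(0,0),.6)
    r=[]
    for y in ys:
        u,v=proj(d,C+X*.004+Y*y*1e-3+up*.0875)
        vv=np.arange(v-7,v+7,.1); c=cv2.remap(s,np.full((len(vv),1),u,np.float32),vv.astype(np.float32)[:,None],1)[:,0]
        t=(c[:20].mean()+c[-20:].mean())/2; r.append(round(vv[np.argmax(c>t)]-v,2))
    return r
i0=cv2.imread("pics/side0.png")[:,:,::-1].copy(); i5=cv2.imread("pics/side5.png")[:,:,::-1].copy()
Y=np.array([.233,.972,0])
print("fixture",run(i0,np.array([.5565,.1826,.012])+.0022*Y,-13.5,range(-22,25,5)))
J=np.array([.139,.99,0])
print("hover",run(i5,np.array([.5675,-.1037,.185-.0735])+.0022*J,-8,range(16,29,3)))
print("now",run(d["image"],np.array([.5673,-.1046,.1429-.0735])+.0022*J,-8,range(16,29,3)))
P=np.array([.5675,-.1024,.15]); print("px per mm z",proj(d,P+[0,0,.001])-proj(d,P),"y",proj(d,P+J*.001)-proj(d,P),"x",proj(d,P+[.001,0,0])-proj(d,P))
E
```

```text
fixture [np.float64(1.0), np.float64(0.8), np.float64(1.0), np.float64(1.0), np.float64(1.0), np.float64(1.1), np.float64(1.0), np.float64(1.0), np.float64(0.9), np.float64(1.0)]
hover [np.float64(2.8), np.float64(-6.4), np.float64(4.7), np.float64(-7.0), np.float64(-7.0)]
now [np.float64(1.2), np.float64(1.4), np.float64(1.3), np.float64(1.2), np.float64(0.9)]
px per mm z [ 0.03444871 -0.45132939] y [-0.50066676  0.23537008] x [-0.43026009 -0.32148428]
```

The height is right to about 0.5 mm. The side camera carries about a 1 px bias, so I'll check the jamb's x the same way in both views, using the knuckle-top silhouette against the fixture leaf's residual.

```bash
python3 - <<'E'
from h import *
up=np.array([0,0,1.]); J=np.array([.139,.99,0]); Jx=np.array([.99,-.139,0]); Y=np.array([.233,.972,0]); X=np.array([.972,-.233,0])
B=np.array([.567,-.1025,.08]); L=np.array([.5565,.1826,.012])+.0022*Y
for n in ("side","top"):
    d=optics.get_image(n); im=cv2.imread(f"pics/{n}0.png").astype(np.float32)
    s=cv2.GaussianBlur(im[...,2]-im[...,0],(0,0),.6)
    def edge(P,h=5):
        u,v=proj(d,P); vv=np.arange(v-h,v+h,.1)
        c=cv2.remap(s,np.full((len(vv),1),u,np.float32),vv.astype(np.float32)[:,None],1)[:,0]
        t=(c[:15].mean()+c[-15:].mean())/2; return float(round(vv[np.argmax(c>t)]-v,2))
    print(n,"leaf",[edge(L+X*.004+Y*y*1e-3+up*.0875) for y in range(-22,25,8)])
    for ys in ((33,30,26,22,19),(-19,-22,-26,-30,-33)):
        r=[]
        for y in ys:
            c=B+J*y*1e-3
            P=min((c+.011*(np.cos(t)*Jx+np.sin(t)*up) for t in np.linspace(0,6.28,181)),key=lambda P:(lambda q,e:q[1]-e*(q[0]))(proj(d,P),(lambda a,b:(b[1]-a[1])/(b[0]-a[0]))(proj(d,c),proj(d,c+J*.01))))
            r.append(edge(P))
        print(n,"knuckle",r)
    print("px/mm x",proj(d,B+Jx*.001)-proj(d,B))
E
```

```text
side leaf [1.0, 1.0, 0.9, 1.0, 1.0, 0.9]
side knuckle [-1.3, -1.3, -1.0, -1.0, -1.0]
side knuckle [-0.5, -0.6, -0.5, -0.4, -0.3]
px/mm x [-0.34240556 -0.3546101 ]
top leaf [1.1, 1.0, 1.0, 1.0, 0.9, 1.2]
top knuckle [-0.3, -0.4, -0.4, -0.4, -0.4]
top knuckle [-0.2, -0.3, -0.3, -0.3, -0.3]
px/mm x [ 0.07082752 -0.52716952]
```

Both cameras agree that, relative to the jamb, the leaf sits about 2 to 3 mm too far to -x. I shift it +2.3 mm along the jamb's x (tool y).

Request:
arm_command:
  commands: [1,0,0.0023,0,0,0,0,1,0,0.0046,0,0,0,0,1,0,0.0046,0,0,0,0,1,0,0.0046,0,0,0,0,1,0,0.0046,0,0,0,0,1,0,0.0046,0,0,0,0]

```text
time_s: 10.23
position: [0.5696, -0.1049, 0.1428]
tool_rot: [[0.138, 0.99, 0.0], [0.99, -0.138, 0.0], [0.0, -0.0, -1.0]]
ft_force: [0.3, 0.2, -2.2]
grip_width: 0.0074
gripper_force: 48.9
```

```bash
python3 - <<'E'
from h import *
up=np.array([0,0,1.]); J=np.array([.139,.99,0]); Jx=np.array([.99,-.139,0]); B=np.array([.567,-.1025,.08])
d=optics.get_image("side"); o=env.observe(); print(o["position"],o["ft_force"],o["gripper_force"])
# horizontal left-edge test of leaf side edge (x=+4,y=+30) and column test of fixed near-knuckle end, R-B
for nm,im in (("now",d["image"][:,:,::-1].astype(np.float32)),):
    s=cv2.GaussianBlur(im[...,2]-im[...,0],(0,0),.6)
    def scan(P,ax,h=5):
        u,v=proj(d,P); t=np.arange(-h,h,.1); z=np.zeros_like(t)
        c=cv2.remap(s,np.float32(u+(t if ax==0 else z))[:,None],np.float32(v+(t if ax else z))[:,None],1)[:,0]
        k=(c[:15].mean()+c[-15:].mean())/2; return float(round(t[np.argmax(c>k)],2))
    L=B+up*(-.011)   # leaf if ideally at B
    print("leaf if at B: top edge dv",[scan(L+Jx*.004+J*y*1e-3+up*.0875,1) for y in range(16,29,3)])
    print("left edge du",[scan(L+Jx*.004+J*.03+up*z*1e-3,0) for z in range(45,85,8)])
E
```

```text
[ 0.56955683 -0.10489273  0.1428222 ] [ 0.13092234 -0.31223673 -1.94983746] 48.94654333591461
leaf if at B: top edge dv [-1.0, -0.8, -0.7, -0.7, -0.9]
left edge du [-0.7, -0.4, -0.5, -0.4, -0.3]
```

In the side view the leaf and knuckle residuals now agree (-0.8 px each), and the top view is consistent with that. I'm handing in.

```bash
python3 -c "
from rig import env
print(env.close_job())"
```

```text
the job is handed in; nothing more can be done
None
```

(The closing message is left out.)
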